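# Wipe broken tile off the levelling plate and put it back to use

### The arm

A 6-joint arm with a two-finger parallel gripper is mounted at the origin on the work surface; the furniture and walls round the work are solid. World frame = base frame: x ahead of the robot, y to its left, z up, the work surface at z = 0. Lengths are in mm, angles in degrees, forces in N, time in s.
With the tool pointing down it reaches from about 300 to 850 mm from the base axis. Payload 4.2 kg.
Tool frame: the origin (TCP) lies midway between the tips of the shut fingers; the grasp point (between the pads) lies 19 mm behind it; z points along the fingers, y is the line along which they close (so a half turn about z gives the same grasp; the last joint's range is limited). The gripper opens to 91 mm and grips with 3 to 60 N. Pads are 32 mm wide; open, the fingers measure 118 mm over their backs; the gripper's body (76 mm by 178 mm) begins 60 mm behind the grasp point.
Start: joints at [73.453, 18.312, 89.639, -0, 72.044, -1.146], TCP at [152.707, 554.368, 213.976] pointing down, gripper open.
Joint ranges: [-177.97, 177.97], [-48.28, 115.42], [12.27, 149.76], [-77.06, 257.06], [2.81, 150.46], [-146.56, 146.56]. Speed limits (degrees/s): [147.25, 147.25, 180, 180, 180, 180].

### API

Orientations are given as [roll, pitch, yaw] about the fixed x, y, z axes, in that order (R = Rz(yaw) Ry(pitch) Rx(roll)).
In Python, from workcell import env gives the robot as it stands.
- The arm moves only by the shell command python3 -m jog 'ROWS' [FORCE]. ROWS is a JSON object of lists of equal length, an entry for each row: "jaw": the finger opening in mm, from 0 to 91.2; "slide": the shift along the tool's x, y, z in units of 30 mm (1.0 is 30 mm), a list of three; "spin": the turn about the tool's z in units of 8 degrees (1.0 is 8 degrees). In form: {"jaw": [jaw, ...], "slide": [[dx, dy, dz], ...], "spin": [spin, ...]}. A call has 1 to 10 rows; each row shifts and turns the commanded pose from where the row before left it, along the tool's axes as they then stand; what a row does not reach is not made up. A row lasts 1/10 s, in which the tool goes at most 50 mm and 8.59 degrees, less where a joint would pass 70% of its speed; a pose out of reach is approached as far as the arm can. A call is refused whole if a number of a shift passes 1 or a number of a turn 1, either way. A call with a gripper value outside its range is refused whole. The fingers move at their own pace and stop on an object; FORCE is the grip in N (left out, the last holds). Time passes only in rows, so rows that do not move let the fingers close. It gives the time, the measured TCP pose, the force, the opening and the grip force at its end, in the units of the state.
- env.state(): the state, without advancing time (a new reading comes with each control period).
- env.grab_frame(name): name is "scene" or "top" or "wrist"; returns the picture (400x640x3 uint8, red, green, blue); there is no depth.
- env.camera_model(name): a dict with "fx", "fy", "cx", "cy" (pixels), "D" ([k1, k2, p1, p2, k3] as OpenCV has them; the pictures are not rectified), "camera_from_world" (4x4, takes a point from world to camera coordinates). Camera axes: x right, y up, looking along -z (the intrinsics and any distortion apply to the point x, -y, -z); pixel columns grow to the right and rows downward; lengths in mm; the calibration is good to about 2 mm. A picture is of the moment at which its call begins: read the wrist's pose just before it. camera_model takes no time and is no camera call; for the wrist camera it gives the pose at the moment of the call.
- env.job_done(): hands the job in; it is judged then, once.
The state is a dict: "time_s": time; "qpos": joint angles; "qvel": joint speeds; "effort": joint torques, N m; "ee_pos": TCP position; "ee_rot": TCP orientation; "force": force on the tool from outside, world axes, zero at the start; "torque": the same for the moment, N m; "gripper_width": finger opening in mm; "gripper_force": force on a finger pad.
Only numpy, scipy, OpenCV 4.12 (cv2) and the standard library are available. Lean on these libraries where they do the work, as an engineer would, in place of code of your own. Each camera call takes 0.05 s, during which the arm holds its last target. There are 200 camera calls.

### The job

With the yellow scraper, wipe all three pieces of broken tile off the raised steel plate over its open edge into the white catch tray beside it; do not touch the pieces with the gripper. Then stand the scraper back upright in the middle of its pad, lying the way the pad lies, and only after that set the measuring cylinder down upright, centred on the circle in the middle of the cleared plate, letting go only once it is down. Do not tip the cylinder over, and leave the red-capped jar, the crucible and the brass weight where they are.

Things in the scene. Friction and masses are not known exactly. Their poses are not given: they have to be found in the camera images.
- station: Fixed raised plate with catch tray, one body. Origin on the worktop, yaw varies. In its frame, mm: steel plate, top at z 60, x -95..95, y -90..115, on a grey plinth; guards along both x sides, 8 thick, 10 high above the plate (174 free between). Edges y = -90 and 115 are open; the tray lies beyond y = -90 (see tray_mid), so wipe towards -y.
- plate_mid (a point): centre of the dark 72 mm circle marked on the plate, at plate-top height: (0, 12, 60) mm in the station's frame, axes as the station's
- tray_mid (a point): middle of the open white catch tray's inner floor: (0, -146, 4) mm in the station's frame. Inside it spans x -90..90, y -90..-202; floor at z 4, side walls to z 50, end wall to z 55
- pad: fixed blue parking pad with a black rubber top, 150 mm (its x) x 76 mm (its y), rubber top 8 mm above the origin, which is the centre of its underside on the worktop
- scraper: loose scraper block, 0.2 kg, upright on the pad, parallel to it. Foot 110 (its x) x 36 (its y) x 27 mm high, rubber under aluminium. Yellow ribbed handle in its middle, 64 (x) x 22 (y) mm, 26 to 134 mm above the origin (centre of underside). Grip it across the 22 mm; it wipes with its long side faces, moving along its y. A gap of 1 to 3 mm under it still carries the pieces.
- scraper_grip (a point): point to grip on the handle's axis, 112 mm above the scraper's underside
- cylinder: loose clear measuring cylinder, 178 mm tall, 0.07 kg, tube 24 mm diameter, on a blue hexagon foot 48 x 55 mm and 8 mm high, blue ring near the top; origin: centre of the underside. Grip the tube from above, about 130 mm up. It starts upright on the worktop.
- piece_a: piece of broken terracotta-brown tile, flat, about 60 x 30 mm and 12 mm thick, 40 g; origin on its underside near its middle, x along its length
- piece_b: piece of broken terracotta-brown tile, flat, about 60 x 30 mm and 12 mm thick, 40 g; origin on its underside near its middle, x along its length
- piece_c: piece of broken terracotta-brown tile, flat, about 60 x 30 mm and 12 mm thick, 40 g; origin on its underside near its middle, x along its length
- jar_red: bystander: round sample jar with a red cap, 51 mm dia x 60 mm tall; origin: centre of the underside
- the_crucible: bystander: white lidded crucible, 44 mm dia x 48 mm tall; origin: centre of the underside
- brass_weight: bystander: brass weight with a knob, 23 mm dia x 42 mm tall; origin: centre of the underside
Not all that is in view belongs to the job. There is more than one size of the cylinder; the job needs the middle-sized.

How it is judged:
By the outcome, as a careful person would: the job done as asked, in the order asked, and still so for the second after the job is handed in, with the robot touching nothing.
It also fails if it takes over 69 s, if anything falls off the work surface, if the arm or the gripper's body presses on something with over 40 N, if the wrist force passes 120 N, or if a joint passes its speed limit or range.

## Working session

There is one attempt and no reset: what is moved stays moved. The work goes in short steps, Python scripts to look and compute and a shell command to move; the robot and the scene stay as the last step left them, time stands still between calls to the robot, and variables do not carry over. Pictures are saved under pics/ and viewed, at most 10 in all, crops included, and the job is handed in when it is done.

```bash
ls; mkdir -p pics
cat > h.py <<'E'
import numpy as np, cv2
from workcell import env
def proj(m,P):
    T=np.array(m["camera_from_world"]);p=np.atleast_2d(P)@T[:3,:3].T+T[:3,3]
    p=p*[1,-1,-1]
    K=np.array([[m["fx"],0,m["cx"]],[0,m["fy"],m["cy"]],[0,0,1]])
    return cv2.projectPoints(p.astype(float),np.zeros(3),np.zeros(3),K,np.array(m["D"],float))[0][:,0]
def ray(m,uv):
    K=np.array([[m["fx"],0,m["cx"]],[0,m["fy"],m["cy"]],[0,0,1]])
    x=cv2.undistortPoints(np.array(uv,float).reshape(-1,1,2),K,np.array(m["D"],float))[:,0]
    d=np.c_[x[:,0],-x[:,1],-np.ones(len(x))]
    T=np.array(m["camera_from_world"]);R=T[:3,:3]
    return -R.T@T[:3,3], d@R
def onz(m,uv,z):
    c,d=ray(m,uv);return c+d*((z-c[2])/d[:,2])[:,None]
def cross(rs):
    A=np.zeros((3,3));b=np.zeros(3)
    for c,d in rs:
        d=d.ravel()/np.linalg.norm(d);M=np.eye(3)-np.outer(d,d);A+=M;b+=M@c
    return np.linalg.solve(A,b)
def load(n,name): 
    import json
    return cv2.imread(f"pics/{n}.png"),json.load(open(f"pics/{n}.json"))
def snap(name,n):
    import json
    m=env.camera_model(name);im=env.grab_frame(name)[:,:,::-1].copy()
    cv2.imwrite(f"pics/{n}.png",im);m={k:(np.array(v).tolist()) for k,v in m.items()}
    json.dump(m,open(f"pics/{n}.json","w"));return im,m
E
python3 - <<'E'
from h import *
for c in("scene","top","wrist"):
    im,m=snap(c,c+"0");T=np.array(m["camera_from_world"]);print(c,m["fx"],m["D"],-T[:3,:3].T@T[:3,3],-T[2,:3])
s=env.state();print(s)
E
```

```text
pics
scene 470.48065761792043 [-0.012637129768987287, 0.0, 0.0, 0.0, 0.0] [1245.06332436  -52.96158289 1140.21081427] [-0.58434624 -0.0539389  -0.80970987]
top 422.09423382946954 [-0.032721280285119995, 0.0, 0.0, 0.0, 0.0] [ 360.5190085  -136.57778758  955.23394962] [ 0.14963187  0.00574541 -0.98872509]
wrist 295.246919838392 [-0.05187751050061594, 0.0, 0.0, 0.0, 0.0] [ 88.78254452 571.41685264 384.22732055] [ 0.23174001 -0.06445237 -0.97064023]
{'time_s': 0.15, 'qpos': array([ 7.34519599e+01,  1.83435138e+01,  8.96889669e+01,  5.26224911e-04,
        7.20430482e+01, -1.14708013e+00]), 'qvel': array([ 0.07537653, -0.09809106, -0.24148399, -0.02246975, -0.00079709,
        0.08159903]), 'effort': array([ 7.26695043e-05, -4.12770009e+01, -2.32154185e+01,  7.27682677e-02,
        4.33652778e-02, -1.06228167e-04]), 'ee_pos': array([152.60826113, 554.00185806, 213.31990651]), 'ee_rot': array([-1.79924496e+02, -2.01229053e-03,  1.64598876e+02]), 'force': array([ 0.79308897,  0.30602513, -0.46559736]), 'torque': array([ 0.01460243, -0.04297207, -0.00522938]), 'gripper_force': 0.0, 'gripper_width': 91.24490114229313}
```

View pics/scene0.png

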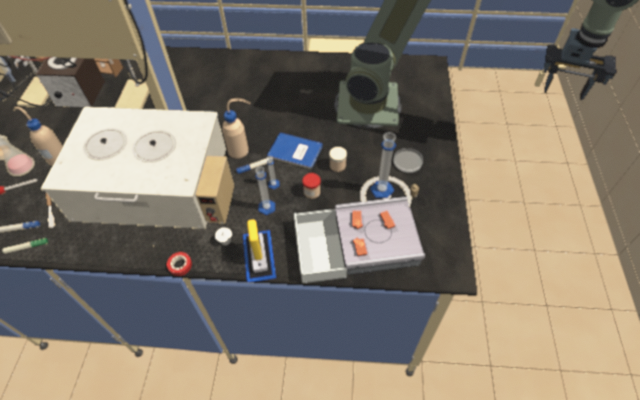

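View pics/top0.png

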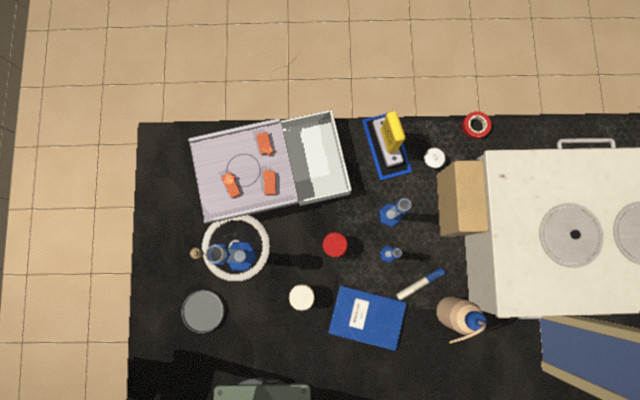

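The scene shows the station with its tray to the left (tray 320,245; plate 380,235), three tiles at (357,218), (387,219) and (360,246), and the scraper at (257,250). There are three cylinders: scene (383,190), (267,208) and (273,185), which are top (228,255), (390,213) and (388,254). Jar at scene (312,185), crucible (338,158), brass weight (414,190). I need close crops to compare the cylinder sizes.

Run:
```python
from h import *
a,_=load("scene0","");b,_=load("top0","")
f=lambda im,x,y,w,h,s:cv2.resize(im[y:y+h,x:x+w],(w*s,h*s),interpolation=cv2.INTER_CUBIC)
c=np.zeros((600,800,3),np.uint8)
c[:300,:]=f(a,235,125,200,75,4)[:300]
c[:380,:]=f(a,230,125,200,95,4)
c[385:585,:250]=f(b,190,235,50*1+0,40,5)[:, :250]
c[385:585,0:350]=f(b,185,235,70,40,5)
c[385:595,400:600]=f(b,370,195,50,42,4+0)[:0].shape and cv2.resize(b[190:265,370:420],(200,300))[:210]
c[385:600,400:543]=cv2.resize(b[192:267,370:420],(143,215),interpolation=cv2.INTER_CUBIC)
cv2.imwrite("pics/c1.png",c)
```

```text
(no output)
```

View pics/c1.png

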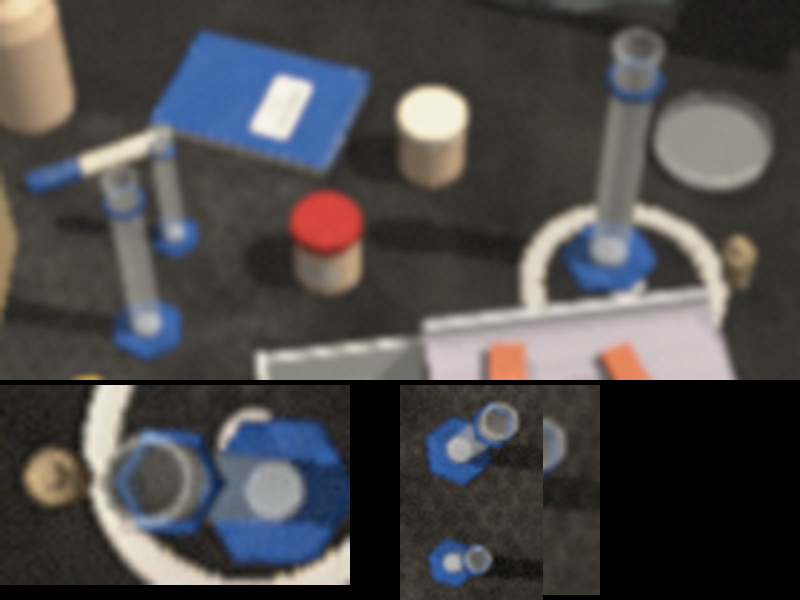

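The crop shows the middle-sized cylinder at crop (148,330), i.e. scene (267,207) and top (386,213). The tallest one stands in the white ring at crop (610,255), and the smallest is at (173,235), half hidden by a pen. I choose the one at scene (267,207) and will check that it is about 178 mm tall. Next I look at the station and pad closely.

Run:
```python
from h import *
b,mt=load("top0","");a,ms=load("scene0","")
cv2.imwrite("pics/c2.png",cv2.resize(b[100:225,180:440],(780,375),interpolation=cv2.INTER_CUBIC))
# blue comps
for n,im,m in(("top",b,mt),("scene",a,ms)):
    h=cv2.cvtColor(im,cv2.COLOR_BGR2HSV)
    for col,lo,hi in(("blue",(100,120,50),(125,255,255)),("yellow",(22,130,100),(35,255,255)),("tile",(3,140,120),(14,255,255))):
        mk=cv2.inRange(h,lo,hi);k,_,st,ce=cv2.connectedComponentsWithStats(mk)
        for i in range(1,k):
            if st[i,4]>25 and 180<ce[i,0]<440 and 100<ce[i,1]<300: print(n,col,st[i],ce[i].round(1))
# cylinder hand pick: rim centre & foot centre
T=cross([ray(mt,[403.5,204.5]),ray(ms,[260.3,168.5])]);F=cross([ray(mt,[390.5,214.5]),ray(ms,[267,207.5])])
print("rim",T,"foot",F)
```

```text
top blue [362 114  50  67 564] [383.6 153.7]
top blue [379 203  23  24 245] [387.8 215.8]
top blue [395 202  11  12  26] [398.9 208.8]
top blue [228 242  28  29 430] [242.9 256.6]
top blue [216 244  14  21  72] [223.3 254.6]
top blue [380 246  16  16 128] [386.3 253.7]
top blue [427 268  18  14 125] [435.6 273.9]
top yellow [381 111  24  42 661] [392.4 131.8]
top tile [257 133  16  22 236] [264.2 143.6]
top tile [263 170  13  24 239] [269.3 182.1]
top tile [223 173  17  24 210] [231.2 185.2]
scene blue [225 111  11  11  92] [230.  115.9]
scene blue [268 133  54  33 898] [293.4 148.3]
scene blue [237 167  12   6  41] [241.9 169.7]
scene blue [269 180  10   9  35] [274.3 185.2]
scene blue [371 183  23  15 175] [381.8 190.9]
scene blue [258 201  17  14 110] [267.1 208.4]
scene blue [243 230  33  52 496] [259.4 259.9]
scene yellow [247 219  15  40 356] [253.8 237.3]
scene tile [353 212   8  16  93] [355.9 219. ]
scene tile [381 212  13  16 104] [386.8 219.9]
scene tile [354 241  12  14  88] [359.7 248.6]
rim [ 462.93050442 -287.86596841  180.39811863] foot [ 464.17710716 -290.82008798    1.42780404]
```

View pics/c2.png

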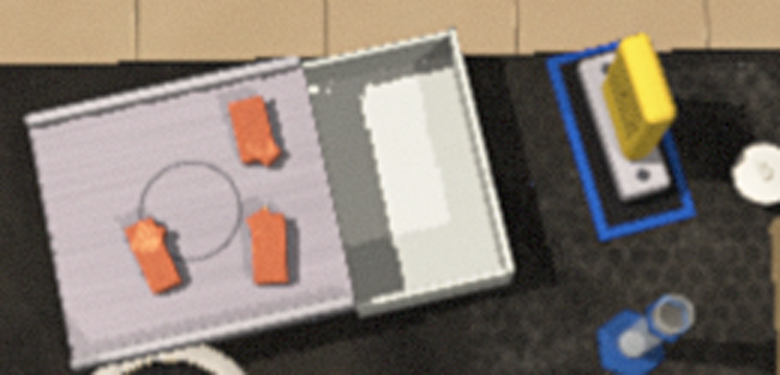

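The crop shows the plate with its dark circle at crop (190,211), i.e. top (243,170). The open edge toward the tray runs from (302,65) to (354,305). Three tiles lie at (255,130), (152,255) and (269,245), the tray is to the right, and the scraper is on its pad at (625,140).

```bash
cat > loc.py <<'E'
from h import *
b,mt=load("top0","");a,ms=load("scene0","")
def fitc(im,m,c0,z=60):
    g=im.astype(float).sum(2);d=cv2.GaussianBlur(g,(0,0),4)-g
    h=cv2.cvtColor(im,cv2.COLOR_BGR2HSV)
    ok=cv2.dilate(cv2.inRange(h,(0,110,80),(18,255,255)),np.ones((7,7)))==0
    v,u=np.where((d>18)&ok);P=onz(m,np.c_[u,v],z)[:,:2];w=d[v,u]
    c=onz(m,[c0],z)[0,:2]
    for t in(12,8,5,4,4,4):
        s=abs(np.linalg.norm(P-c,axis=1)-35.5)<t
        Q=P[s];A=np.c_[2*Q,np.ones(len(Q))];x=np.linalg.lstsq(A,(Q**2).sum(1),rcond=None)[0]
        c=x[:2]
    return c,np.sqrt(x[2]+c@c),s.sum()
for n,r in(("top",fitc(b,mt,[243.3,170.3])),("scene",fitc(a,ms,[378,231]))): print(n,r)
ct=fitc(b,mt,[243.3,170.3])[0];cs=fitc(a,ms,[378,231])[0]
pt=proj(mt,[*ct,60]);ps=proj(ms,[*cs,60]);print(pt,ps,"tri",cross([ray(mt,pt),ray(ms,ps)]))
f=lambda L:[(180+x/3-1/3,100+y/3-1/3) for x,y in L]
e=onz(mt,f([(304,75),(354,303),(33,128),(72,355)]),60)
for p,q in((e[0],e[1]),(e[2],e[3])):
    d=p-q;print("edge yaw",np.degrees(np.arctan2(d[1],d[0])),p.round(1),q.round(1))
g=onz(mt,f([(26,119),(298,60),(73,365),(354,305)]),70)
for p,q in((g[0],g[1]),(g[2],g[3])):
    d=p-q;print("guard yaw-90",np.degrees(np.arctan2(d[1],d[0]))-90,p.round(1),q.round(1))
# pad outer outline
h=cv2.cvtColor(b,cv2.COLOR_BGR2HSV)
mk=cv2.inRange(h,(100,120,50),(125,255,255));mk[:,:355]=0;mk[:,415:]=0;mk[185:]=0
v,u=np.where(mk>0);print("pad z8",cv2.minAreaRect(onz(mt,np.c_[u,v],8)[:,:2].astype(np.float32)))
h=cv2.cvtColor(a,cv2.COLOR_BGR2HSV)
mk=cv2.inRange(h,(100,120,50),(125,255,255));mk[:,:240]=0;mk[:,280:]=0;mk[:225]=0;mk[285:]=0
v,u=np.where(mk>0);print("pad scene z8",cv2.minAreaRect(onz(ms,np.c_[u,v],8)[:,:2].astype(np.float32)))
h=cv2.cvtColor(b,cv2.COLOR_BGR2HSV)
mk=cv2.inRange(h,(3,140,120),(14,255,255));k,L,st,ce=cv2.connectedComponentsWithStats(mk)
for i in range(1,k):
    if st[i,4]>100 and st[i,0]<300:
        v,u=np.where(L==i);print("tile",cv2.minAreaRect(onz(mt,np.c_[u,v],70)[:,:2].astype(np.float32)))
E
python3 loc.py
```

```text
top (array([562.13064331,  33.52335171]), np.float64(36.179617267247004), np.int64(140))
scene (array([561.75469552,  32.29421489]), np.float64(36.15190389836934), np.int64(101))
[[242.95983751 169.64417161]] [[377.81484364 230.75531237]] tri [562.03651115  32.81599358  60.65245063]
edge yaw 11.614776440602695 [661.9 -49.7  60. ] [491.6 -84.7  60. ]
edge yaw 11.028492291986671 [626.2 149.8  60. ] [458.1 117.1  60. ]
guard yaw-90 11.383370207465717 [630.1 152.   70. ] [670.  -46.4  70. ]
guard yaw-90 11.045181768355292 [450.  113.4  70. ] [488.7 -85.3  70. ]
pad z8 ((625.1315307617188, -287.96710205078125), (152.6567840576172, 78.46676635742188), 14.17849063873291)
pad scene z8 ((628.86474609375, -289.1296691894531), (154.9897918701172, 79.10107421875), 13.83205509185791)
tile ((616.129150390625, -14.690248489379883), (49.07473373413086, 26.199323654174805), 13.283787727355957)
tile ((532.5519409179688, -24.422882080078125), (51.29914855957031, 23.68300437927246), 3.3718504905700684)
tile ((527.4989624023438, 56.146366119384766), (51.67787170410156, 24.15089225769043), 22.163053512573242)
```

```bash
python3 - <<'E'
from h import *
b,mt=load("top0","");a,ms=load("scene0","")
X=lambda p,q:cross([ray(mt,p),ray(ms,q)]).round(1)
print("tall rim",X([217,254],[389.3,136.3]),"foot",X([240,256],[382.5,190]))
print("oven corner",X([485,151],[195,222]), onz(mt,[[485,151]],150),"carton",onz(mt,[[440,160]],100),"oven left edge z200",onz(mt,[[485,151]],200))
# scraper: yellow handle top rect in top; top face picks from crop c2
f=lambda L:[(180+x/3-1/3,100+y/3-1/3) for x,y in L]
for z in(134+8,): 
    P=onz(mt,f([(625,40),(648,36),(673,120),(652,128)]),z);print("handle top corners",P.round(1),P.mean(0))
P=onz(mt,f([(580,60),(612,52),(669,185),(625,200)]),35);print("foot top corners",P.round(1),P.mean(0))
E
python3 -m jog '{"jaw":[91,91,91,91,91,91,91,91],"slide":[[0,0,-0.8],[-0.3,-0.3,-1],[-0.6,-0.6,-1],[-0.8,-0.8,-1],[-1,-1,-0.5],[-1,-1,0],[-1,-1,0],[-1,-1,0]],"spin":[0,0,0,0,0,0,0,0]}'
```

```text
tall rim [376.9  45.9 232.9] foot [ 3.772e+02  5.040e+01 -3.000e-01]
oven corner [ 583.4 -469.    93.8] [[ 569.78098628 -459.34446405  150.        ]] carton [[ 565.27238342 -383.79834257  100.        ]] oven left edge z200 [[ 556.78712419 -439.30266895  200.        ]]
handle top corners [[ 654.2 -273.1  142. ]
 [ 656.7 -288.7  142. ]
 [ 598.1 -302.5  142. ]
 [ 592.9 -288.3  142. ]] [ 625.46370779 -288.13562542  142.        ]
foot top corners [[ 677.7 -256.3   35. ]
 [ 683.5 -280.8   35. ]
 [ 579.4 -318.8   35. ]
 [ 568.6 -285.5   35. ]] [ 627.3021436  -285.36776716   35.        ]
time_s: 0.95
ee_pos: [272.5, 342.5, 342.9]
ee_rot: [180.0, 0.0, 164.6]
force: [0.2, 0.3, -0.0]
gripper_width: 91.1
gripper_force: 0.0
```

```bash
python3 -m jog '{"jaw":[91,91,91,91,91,91,91,91,91,91],"slide":[[-1,-1,0],[-1,-1,0],[-1,-1,0],[-1,-1,0],[-1,-1,0],[-1,-1,0],[-1,-1,0],[-1,-1,0],[-1,-1,0],[-1,-1,0]],"spin":[0,0,0,0,0,0,0,0,0,0]}' >/dev/null
python3 -m jog '{"jaw":[91,91,91,91,91,91,91,91],"slide":[[-1,-1,0],[-1,-1,0],[-1,-1,0],[-1,-1,0],[-1,-1,0],[-1,-1,0],[-0.9,-1,0],[0,-0.1,0]],"spin":[0,0,0,0.5,1,1,1,1]}'
```

```text
time_s: 2.75
ee_pos: [599.4, -298.1, 340.3]
ee_rot: [-179.9, -0.1, 128.0]
force: [0.5, 0.9, 0.3]
gripper_width: 91.0
gripper_force: 0.0
```

```bash
python3 -m jog '{"jaw":[60,60,60,60,60,60,60,60,60,60],"slide":[[0,0,0],[0,0,0],[0,0,0],[0,0,0],[0,0,0],[0,0,0],[0,0,0],[0,0,0],[0,0,0],[0,0,0]],"spin":[1,1,1,1,1,1,1,1,1,1]}' >/dev/null
python3 -m jog '{"jaw":[60,60,60,60,60,60],"slide":[[0,0,0],[0,0,0],[0,0,0],[0,0,0],[0,0,0],[0,0,0]],"spin":[1,1,1,1,0.3,0]}'
python3 - <<'E'
from h import *
print(env.state()["ee_pos"],env.state()["ee_rot"]);im,m=snap("wrist","w1");cv2.imwrite("pics/w1v.png",im)
T=np.array(m["camera_from_world"]);print(-T[:3,:3].T@T[:3,3])
E
```

```text
time_s: 4.35
ee_pos: [599.1, -293.3, 342.4]
ee_rot: [-180.0, 0.0, 14.2]
force: [-0.4, -0.1, 0.1]
gripper_width: 59.5
gripper_force: 0.0
[ 599.1398482  -293.29619496  342.43848466] [-1.79958685e+02  4.05648393e-02  1.42101657e+01]
[ 665.05498459 -277.51008524  513.38556904]
```

View pics/w1.png

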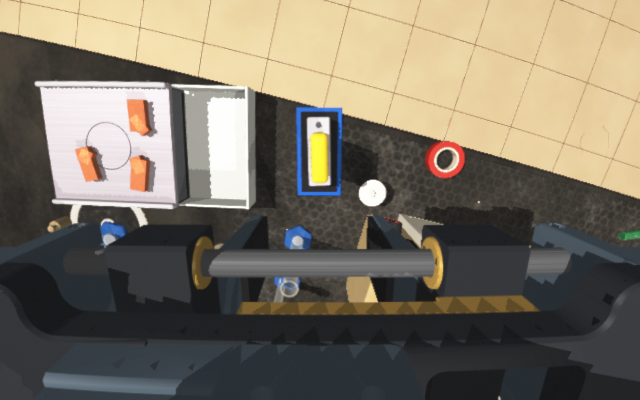

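The wrist view shows the pad (320,150) with the scraper parallel to it, handle (319,157). It also shows the plate circle (109,146) and the cylinder foot (297,240) with its rim (288,288).

Run:
```python
from loc import fitc
from h import *
b,mt=load("top0","");w,mw=load("w1","")
print("--- wrist")
c=fitc(w,mw,[109,146]);print("circle",c); pw=proj(mw,[*c[0],60]);ct=fitc(b,mt,[243.3,170.3])[0]
print("tri circle",cross([ray(mw,pw),ray(mt,proj(mt,[*ct,60]))]))
h=cv2.cvtColor(w,cv2.COLOR_BGR2HSV)
mk=cv2.inRange(h,(100,120,50),(125,255,255));mk[:100]=0;mk[200:]=0;mk[:,:290]=0;mk[:,350:]=0
v,u=np.where(mk>0);R=cv2.minAreaRect(onz(mw,np.c_[u,v],8)[:,:2].astype(np.float32));print("pad",R)
mk=cv2.inRange(h,(22,130,80),(35,255,255));mk[:100]=0;mk[200:]=0
v,u=np.where(mk>0);print("handle z140",cv2.minAreaRect(onz(mw,np.c_[u,v],140)[:,:2].astype(np.float32)))
H=cv2.minAreaRect(np.c_[u,v].astype(np.float32));print(H)
# foot light grey
mk=cv2.inRange(h,(0,0,110),(180,70,255));mk[:100]=0;mk[200:]=0;mk[:,:300]=0;mk[:,338:]=0
v,u=np.where(mk>0);print("foot z35",cv2.minAreaRect(onz(mw,np.c_[u,v],35)[:,:2].astype(np.float32)))
# handle top centre, two views
P=cross([ray(mw,[320.5,144+13]),ray(mt,[180+649.5/3-.3,100+81/3-.3])]);print("handle",P)
mk=cv2.inRange(h,(100,120,50),(125,255,255))[225:255,280:315];v,u=np.where(mk>0)
print("cyl foot w",onz(mw,[[u.mean()+280,v.mean()+225]],6))
g=onz(mw,[[40,84],[168,84],[56,207],[185,204]],70)
for p,q in((g[0],g[1]),(g[2],g[3])):
    d=p-q;print("guard",np.degrees(np.arctan2(d[1],d[0]))-90)
for uv in([38,83],[254,87],[56,207],[254,208]):print(onz(mw,[uv],65).round(1))
```

```text
top (array([562.13064331,  33.52335171]), np.float64(36.179617267247004), np.int64(140))
scene (array([561.75469552,  32.29421489]), np.float64(36.15190389836934), np.int64(101))
[[242.95983751 169.64417161]] [[377.81484364 230.75531237]] tri [562.03651115  32.81599358  60.65245063]
edge yaw 11.614776440602695 [661.9 -49.7  60. ] [491.6 -84.7  60. ]
edge yaw 11.028492291986671 [626.2 149.8  60. ] [458.1 117.1  60. ]
guard yaw-90 11.383370207465717 [630.1 152.   70. ] [670.  -46.4  70. ]
guard yaw-90 11.045181768355292 [450.  113.4  70. ] [488.7 -85.3  70. ]
pad z8 ((625.1315307617188, -287.96710205078125), (152.6567840576172, 78.46676635742188), 14.17849063873291)
pad scene z8 ((628.86474609375, -289.1296691894531), (154.9897918701172, 79.10107421875), 13.83205509185791)
tile ((616.129150390625, -14.690248489379883), (49.07473373413086, 26.199323654174805), 13.283787727355957)
tile ((532.5519409179688, -24.422882080078125), (51.29914855957031, 23.68300437927246), 3.3718504905700684)
tile ((527.4989624023438, 56.146366119384766), (51.67787170410156, 24.15089225769043), 22.163053512573242)
--- wrist
circle (array([563.62106278,  32.82123518]), np.float64(36.16814112816683), np.int64(202))
tri circle [562.89680515  34.18357879  57.63873695]
pad ((628.5631713867188, -289.4204406738281), (148.11636352539062, 77.13861083984375), 14.18850326538086)
handle z140 ((631.4432983398438, -288.26055908203125), (61.477684020996094, 20.209205627441406), 14.65965461730957)
((318.9999694824219, 157.49998474121094), (48.99999237060547, 15.999998092651367), 90.0)
foot z35 ((643.6613159179688, -284.9900207519531), (133.786376953125, 57.40581512451172), 14.233330726623535)
handle [ 631.40760381 -291.00859712  123.66488003]
cyl foot w [[ 472.28412932 -289.42072493    6.        ]]
guard 12.348794149476191
guard 15.59976157321502
[[633.3 149.5  65. ]]
[[ 700.7 -174.4   65. ]]
[[443.6 109.8  65. ]]
[[ 523.6 -210.5   65. ]]
```

```bash
python3 -m jog '{"jaw":[60,60,60,60,60,60,60,60,60,60],"slide":[[0.98,0.1,0.5],[0,0,1],[0,0,1],[0,0,1],[0,0,1],[0,0,1],[0,0,1],[0,0,0.8],[0,0,0.5],[0,0,0.25]],"spin":[0,0,0,0,0,0,0,0,0,0]}'
python3 -m jog '{"jaw":[60,40,20,10,10,10,10,10],"slide":[[0,0,0],[0,0,0],[0,0,0],[0,0,0],[0,0,0],[0,0,0],[0,0,0],[0,0,0]],"spin":[0,0,0,0,0,0,0,0]}' 40
```

```text
time_s: 5.4
ee_pos: [627.6, -288.6, 99.2]
ee_rot: [-179.9, 0.2, 14.2]
force: [-0.4, -0.2, -0.6]
gripper_width: 59.9
gripper_force: 0.0
time_s: 6.2
ee_pos: [628.6, -289.1, 101.8]
ee_rot: [180.0, -0.0, 14.2]
force: [-0.5, 0.6, 1.8]
gripper_width: 21.1
gripper_force: 40.0
```

```bash
python3 -m jog '{"jaw":[10,10,10,10,10,10,10,10,10,10],"slide":[[0,0,-0.5],[0,0,-0.8],[0,0,-1],[0,0,-1],[0,0,-0.5],[0,-0.6,0],[0,-0.9,0],[0,-1,0],[0,-1,0],[0,-1,0]],"spin":[0,0,0,0,0.37,0,0,0,0,0]}' 
python3 -m jog '{"jaw":[10,10,10,10,10,10,10,10,10,10],"slide":[[0,-1,0],[0,-1,0],[0,-1,0],[0,-1,0],[0,-1,0],[0,-1,0],[0,-1,0],[0,-0.8,0],[0,-0.45,0],[0,0,0]],"spin":[0,0,0,0,0,0,0,0,0,0]}'
python3 -m jog '{"jaw":[10,10,10,10],"slide":[[0,0,0.8],[0,0,0.5],[0,0,0.2],[0,0,0]],"spin":[0,0,0,0]}'
python3 - <<'E'
from h import *
s=env.state();print(s["ee_pos"],s["ee_rot"],s["force"]);a,_=snap("scene","s2");t,_=snap("top","t2");w,_=snap("wrist","w2")
c=np.zeros((600,800,3),np.uint8);c[:320,:512]=cv2.resize(w,(512,320));c[320:600,:420]=cv2.resize(a[165:305,270:480],(420,280));c[320:600,430:800]=cv2.resize(t[95:235,175:360],(370,280))
cv2.imwrite("pics/v2.png",c)
E
```

```text
time_s: 7.2
ee_pos: [600.3, -154.1, 213.3]
ee_rot: [-179.9, 0.2, 11.3]
force: [-0.8, 1.1, -1.0]
gripper_width: 21.8
gripper_force: 40.0
time_s: 8.2
ee_pos: [552.5, 87.8, 214.4]
ee_rot: [-180.0, 0.1, 11.4]
force: [-0.1, -0.1, -1.0]
gripper_width: 21.8
gripper_force: 40.0
time_s: 8.6
ee_pos: [553.4, 85.2, 169.4]
ee_rot: [180.0, 0.1, 11.2]
force: [-0.2, -0.3, -3.7]
gripper_width: 21.7
gripper_force: 40.0
[553.36562504  85.24385827 169.36471646] [1.79992349e+02 1.42231262e-01 1.11990965e+01] [-0.21512364 -0.30705074 -3.72668048]
```

View pics/v2.png

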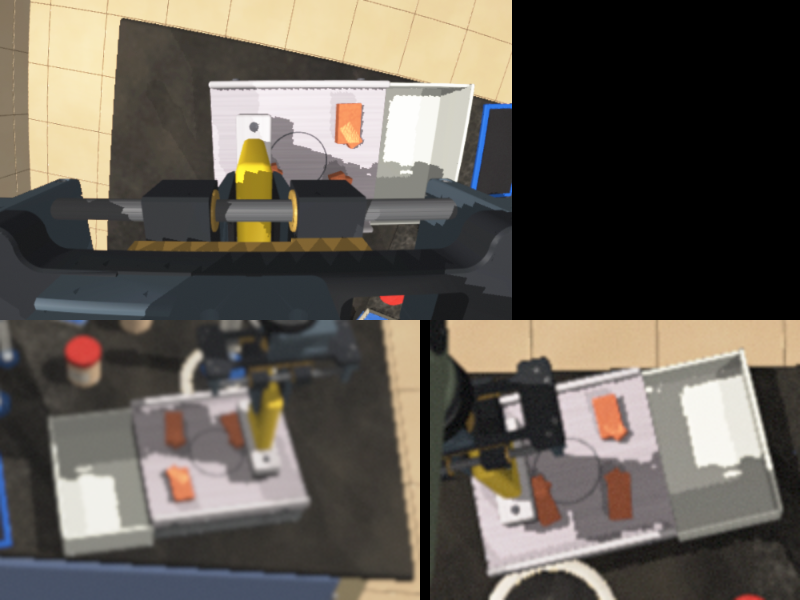

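The views show the held scraper short of the start line, with its foot at v2 (254,140). It is just over the back end of the nearest tile, clearing it, and all three tiles are still in place. I back it off 28 mm before lowering.

```bash
python3 -m jog '{"jaw":[10,10,10,10,10,10,10],"slide":[[0,-0.5,0],[0,-0.43,0],[0,0,0],[0,0,0.2],[0,0,0.15],[0,0,0.06],[0,0,0]],"spin":[0,0,0,0,0,0,0]}'
```

```text
time_s: 9.45
ee_pos: [548.2, 113.2, 157.5]
ee_rot: [180.0, 0.1, 11.2]
force: [0.6, 0.6, -2.2]
gripper_width: 21.8
gripper_force: 40.0
```

```bash
for i in 1 ; do python3 -m jog '{"jaw":[10,10],"slide":[[0,0,0.06],[0,0,0]],"spin":[0,0]}' | grep -E "pos|force:" ; done
python3 -m jog '{"jaw":[10,10],"slide":[[0,0,0.04],[0,0,0]],"spin":[0,0]}' | grep -E "pos|force:"
python3 -m jog '{"jaw":[10,10],"slide":[[0,0,0.03],[0,0,0]],"spin":[0,0]}' | grep -E "pos|force:"
```

```text
ee_pos: [548.5, 113.3, 156.2]
force: [-0.2, -0.5, -2.5]
gripper_force: 40.0
ee_pos: [548.5, 113.4, 155.1]
force: [0.2, 0.5, -2.9]
gripper_force: 40.0
ee_pos: [548.4, 113.5, 154.2]
force: [-1.5, -0.1, -2.1]
gripper_force: 40.0
```

```bash
python3 -m jog '{"jaw":[10,10,10,10,10,10,10,10,10,10],"slide":[[0,0.1,-0.03],[0,0.25,0],[0,0.3,0],[0,0.3,0],[0,0.3,0],[0,0.3,0],[0,0.3,0],[0,0.3,0],[0,0.3,0],[0,0.3,0]],"spin":[0,0,0,0,0,0,0,0,0,0]}'
python3 - <<'E'
from h import *
a,_=snap("scene","s3");t,_=snap("top","t3");w,_=snap("wrist","w3")
c=np.zeros((600,800,3),np.uint8);c[:320,:512]=cv2.resize(w,(512,320));c[320:600,:420]=cv2.resize(a[165:305,270:480],(420,280));c[320:600,430:800]=cv2.resize(t[95:235,175:360],(370,280))
cv2.imwrite("pics/v3.png",c)
E
```

```text
time_s: 11.05
ee_pos: [564.7, 31.9, 155.1]
ee_rot: [-180.0, -0.0, 11.2]
force: [-0.4, 0.7, -2.4]
gripper_width: 21.6
gripper_force: 40.0
```

View pics/v3.png

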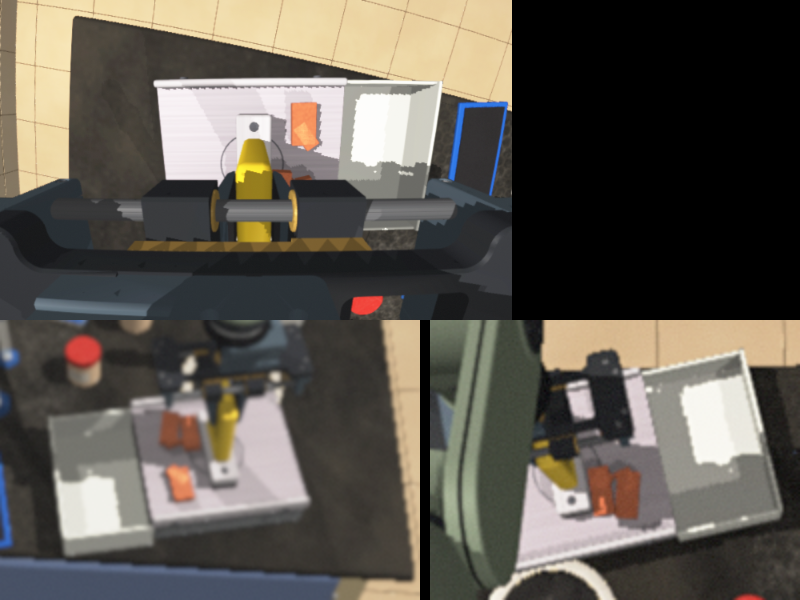

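The scraper has carried the first tile against the second, at v3 (600,490) and (627,495). All three tiles lie ahead of the blade, so I continue.

```bash
python3 -m jog '{"jaw":[10,10,10,10,10,10,10,10,10,10],"slide":[[0,0.2,0],[0,0.3,0],[0,0.3,0],[0,0.3,0],[0,0.3,0],[0,0.3,0],[0,0.3,0],[0,0.3,0],[0,0.3,0],[0,0.3,0]],"spin":[0,0,0,0,0,0,0,0,0,0]}' 
python3 -m jog '{"jaw":[10,10,10,10,10],"slide":[[0,0.3,0],[0,0.3,0],[0,0.1,0],[0,0,0],[0,0,0]],"spin":[0,0,0,0,0]}'
python3 - <<'E'
from h import *
a,_=snap("scene","s4");t,_=snap("top","t4");w,_=snap("wrist","w4")
c=np.zeros((600,800,3),np.uint8);c[:320,:512]=cv2.resize(w,(512,320));c[320:600,:420]=cv2.resize(a[165:305,270:480],(420,280));c[320:600,430:800]=cv2.resize(t[95:235,175:360],(370,280))
cv2.imwrite("pics/v4.png",c)
E
```

```text
time_s: 12.2
ee_pos: [581.7, -53.7, 155.1]
ee_rot: [180.0, -0.0, 11.2]
force: [0.6, -0.5, -2.6]
gripper_width: 22.1
gripper_force: 40.0
time_s: 12.7
ee_pos: [585.6, -73.2, 155.1]
ee_rot: [-180.0, 0.0, 11.2]
force: [-0.4, -0.4, -2.9]
gripper_width: 21.9
gripper_force: 40.0
```

View pics/v4.png

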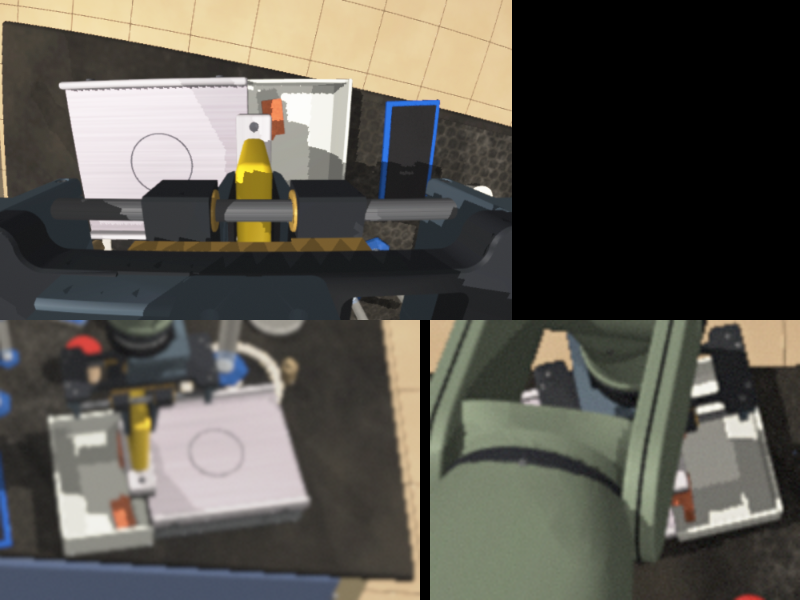

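The plate is empty, and tiles show in the tray at v4 (122,512), (122,445) and (273,118). I lift, and check the tray and the pad on the way.

```bash
python3 -m jog '{"jaw":[10,10,10,10,10,10,10,10,10,10],"slide":[[0,0,-0.5],[0,0,-1],[0,0,-0.8],[0,0.6,0],[0,1,0],[0,1,0],[0,0.8,0],[0,0.4,0],[0,0,0],[0,0,0]],"spin":[0,0,0,0,0,0,-0.37,0,0,0]}'
python3 - <<'E'
from h import *
a,_=snap("scene","s5");t,_=snap("top","t5");w,mw=snap("wrist","w5")
c=np.zeros((600,800,3),np.uint8);c[:320,:512]=cv2.resize(w,(512,320));c[320:600,:420]=cv2.resize(a[165:305,270:480],(420,280));c[320:600,430:800]=cv2.resize(t[95:235,175:360],(370,280))
cv2.imwrite("pics/v5.png",c)
for n in("w4","w5"):
    w,mw=load(n,"");h=cv2.cvtColor(w,cv2.COLOR_BGR2HSV)
    mk=cv2.inRange(h,(100,120,50),(125,255,255));mk[:100]=0;mk[235:]=0;mk[:,:300 if n=="w5" else 460]=0;mk[:,580:]=0
    k,L,st,ce=cv2.connectedComponentsWithStats(mk);i=1+st[1:,4].argmax();print(n,st[i])
    v,u=np.where(L==i);P=onz(mw,np.c_[u,v],8)[:,:2].astype(np.float32);print(cv2.minAreaRect(P),cv2.boxPoints(cv2.minAreaRect(P)))
E
```

```text
time_s: 13.85
ee_pos: [608.0, -184.5, 223.3]
ee_rot: [-179.9, 0.1, 14.1]
force: [-1.0, 0.1, -2.2]
gripper_width: 22.0
gripper_force: 40.0
w4 [ 474  125   76  110 1858]
((640.6283569335938, -283.6553039550781), (123.10192108154297, 77.56544494628906), 14.03054428100586) [[ 571.5112  -260.95197]
 [ 590.31616 -336.20337]
 [ 709.7455  -306.35864]
 [ 690.94055 -231.10724]]
w5 [ 366  129   63   96 1441]
((638.9174194335938, -285.8870544433594), (127.56463623046875, 76.740478515625), 14.156732559204102) [[ 567.68774 -264.28168]
 [ 586.45654 -338.6916 ]
 [ 710.1471  -307.49243]
 [ 691.3783  -233.08252]]
```

View pics/v5.png

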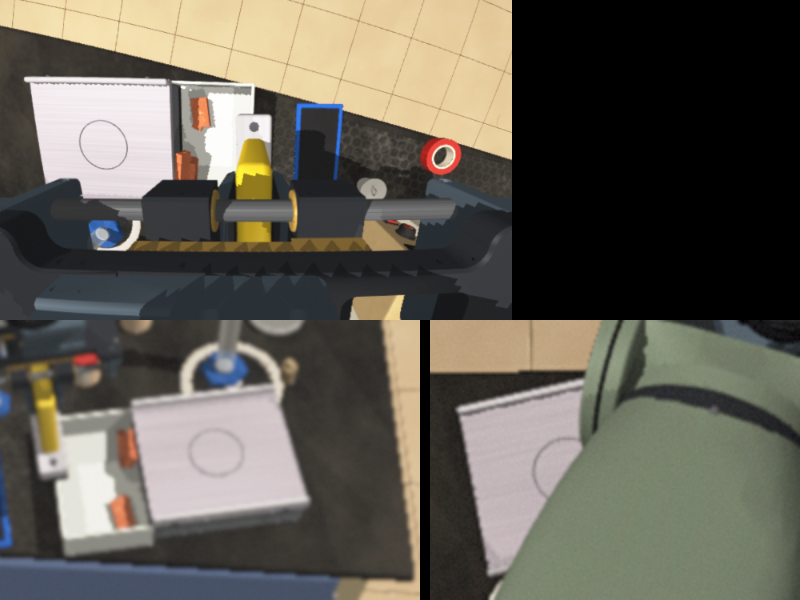

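Run:
```python
from h import *
w,m=load("w5","");s=env.state();print(s["ee_pos"])
ang=np.radians(14.1);R=np.array([[np.cos(ang),-np.sin(ang)],[np.sin(ang),np.cos(ang)]])
for uv in([297.5,143.8],[337.5,143.8]):print((onz(m,[uv],156.5)[0,:2]-s["ee_pos"][:2])@R)
# initial: pad and foot far edges in w1
w,m=load("w1","")
g=cv2.resize(w[95:205,280:360],(640,880),interpolation=cv2.INTER_CUBIC)[:600]
t=cv2.resize(load("w5","")[0][90:250,190:350],(160*1,160*1))
cv2.imwrite("pics/c6.png",np.hstack([cv2.resize(w[95:205,280:360],(400,550),interpolation=cv2.INTER_CUBIC),cv2.resize(load("w5","")[0][95:245,200:309],(400,550),interpolation=cv2.INTER_CUBIC)]))
```

```text
[ 608.27970684 -183.89408396  224.09047745]
[56.36851933 14.98658014]
[ 56.45439941 -16.81529149]
```

View pics/c6.png

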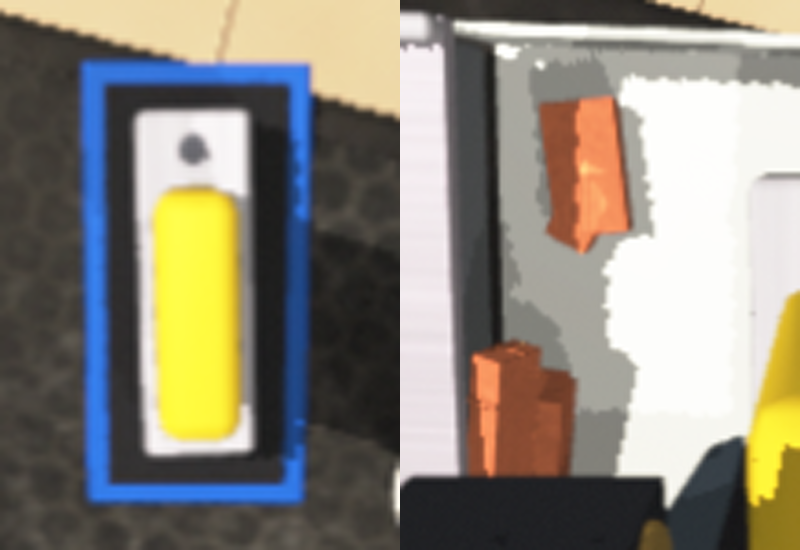

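The left crop shows the scraper near the pad middle at the start, the right crop shows all three tiles in the tray (one at (585,170), two at (500,410) and (555,420)). I put the scraper back on the pad centre.

```bash
python3 -m jog '{"jaw":[10,10,10,10,10,10,10,10,10,10],"slide":[[-0.1,0.6,0],[-0.15,1,0],[0,1,0],[0,0.65,0],[0,0.3,0],[0,0,0.5],[0,0,1],[0,0,1],[0,0,0.7],[0,0,0.5]],"spin":[0,0,0,0,0,0,0,0,0,0]}' 
python3 -m jog '{"jaw":[10,10,10],"slide":[[0,0,0.1],[0,0,0],[0,0,0]],"spin":[0,0,0]}'
```

```text
time_s: 15.0
ee_pos: [626.4, -289.3, 111.1]
ee_rot: [-179.9, 0.1, 14.2]
force: [0.4, 0.2, -2.6]
gripper_width: 22.0
gripper_force: 40.0
time_s: 15.3
ee_pos: [628.1, -290.3, 111.4]
ee_rot: [179.9, -0.1, 14.2]
force: [-0.3, -0.2, -2.9]
gripper_width: 21.7
gripper_force: 40.0
```

```bash
python3 -m jog '{"jaw":[10,10,10,10],"slide":[[-0.03,-0.05,0.15],[0,0,0.1],[0,0,0.04],[0,0,0]],"spin":[0,0,0,0]}' | grep -E "pos|force:"
python3 -m jog '{"jaw":[10,10],"slide":[[0,0,0.03],[0,0,0]],"spin":[0,0]}' | grep -E "pos|force:"
python3 -m jog '{"jaw":[10,10],"slide":[[0,0,0.03],[0,0,0]],"spin":[0,0]}' | grep -E "pos|force:"
```

```text
ee_pos: [626.0, -288.8, 101.8]
force: [-0.9, -0.6, -0.4]
gripper_force: 40.0
ee_pos: [626.0, -288.9, 101.8]
force: [-2.9, 1.6, 4.1]
gripper_force: 40.0
ee_pos: [625.9, -288.8, 101.7]
force: [-3.4, 2.1, 9.1]
gripper_force: 40.0
```

```bash
python3 -m jog '{"jaw":[40,60,60,60,60,60,60,60,60,60],"slide":[[0,0,0],[0,0,0],[0,0,0],[0,0,-0.4],[0,0,-1],[0,0,-1],[0,0,-1],[0,0,-1],[0,0,-1],[0,0,-1]],"spin":[0,0,0,0,0,0,0,0,0,0]}' 
python3 -m jog '{"jaw":[60,60,60,60,60,60,60,60],"slide":[[-0.6,0,-0.3],[-1,0,0],[-1,0,0],[-0.8,0,0],[-0.5,0,0],[-0.2,0,0],[0,0,0],[0,0,0]],"spin":[0,0,0,0,0,0,0,0]}'
python3 - <<'E'
from h import *
s=env.state();print(s["ee_pos"],s["ee_rot"]);w,m=snap("wrist","w7");snap("top","t7");snap("scene","s7")
h=cv2.cvtColor(w,cv2.COLOR_BGR2HSV);mk=cv2.inRange(h,(100,120,50),(125,255,255))
k,L,st,ce=cv2.connectedComponentsWithStats(mk)
for i in range(1,k):
    if st[i,4]>40:print(st[i],ce[i].round(1))
E
```

```text
time_s: 17.1
ee_pos: [626.0, -288.8, 293.8]
ee_rot: [180.0, -0.1, 14.2]
force: [0.2, 0.4, -0.6]
gripper_width: 59.9
gripper_force: 0.0
time_s: 17.9
ee_pos: [507.4, -319.0, 300.4]
ee_rot: [-180.0, -0.0, 14.2]
force: [0.7, 0.8, -0.1]
gripper_width: 60.1
gripper_force: 0.0
[ 507.43011396 -318.97359728  300.3993375 ] [-1.79989749e+02 -2.66612207e-02  1.42149638e+01]
[ 291   37   54  106 1573] [317.4  89.2]
[ 65 175  41  39 822] [ 88.2 192.9]
[278 177  32  31 480] [294.2 190.3]
[272 209  24  21 108] [284.4 215.5]
[268 234   7  14  57] [269.9 239.8]
[280 239   7  10  52] [283.5 243.6]
[316 277  25  12 201] [327.2 281.5]
[257 292  22  10 121] [264.8 298. ]
```

View pics/w7.png

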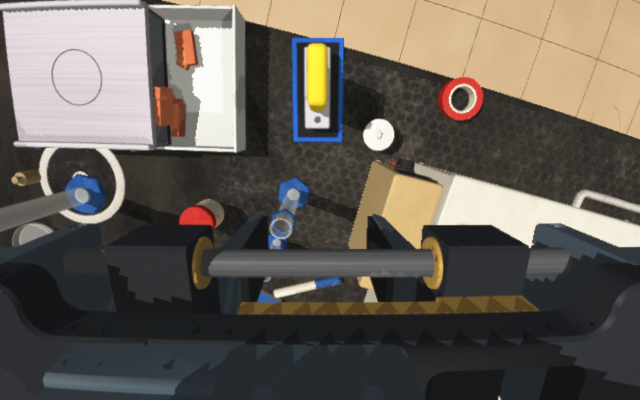

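The wrist view shows the scraper upright on its pad (318,88), the three tiles in the tray, and the plate clear. The cylinder's foot is at (294,192) and its rim at (282,226).

```bash
python3 - <<'E' 2>&1 | tail -12
from loc import fitc
from h import *
w,m=load("w7","");t,mt=load("t7","");w1,m1=load("w1","")
print("foot z4",onz(m,[[293.6,192]],6),"rim z178",onz(m,[[282,226]],178), "rim tri",cross([ray(m,[282,226]),ray(mt,[403.5,204.5])]),"foot tri",cross([ray(m,[293.6,192]),ray(mt,[390.5,214.5])]))
print("rim w1 z178",onz(m1,[[288.5,288]],178))
c=fitc(w,m,[77,77]);print("circle w7",c)
c=fitc(t,mt,[243,170]);print("circle t7",c)
for n in("w7",):
    h=cv2.cvtColor(w,cv2.COLOR_BGR2HSV);mk=cv2.inRange(h,(100,120,50),(125,255,255));mk[150:]=0
    v,u=np.where(mk>0);print("pad",cv2.minAreaRect(onz(m,np.c_[u,v],8)[:,:2].astype(np.float32)))
    # foot top corners of scraper
print("scraper foot top near edge mid",onz(m,[[305.5,128],[330,128]],35),"pad near edge",onz(m,[[294.5,141],[343,141]],8))
E
```

```text
pad scene z8 ((628.86474609375, -289.1296691894531), (154.9897918701172, 79.10107421875), 13.83205509185791)
tile ((616.129150390625, -14.690248489379883), (49.07473373413086, 26.199323654174805), 13.283787727355957)
tile ((532.5519409179688, -24.422882080078125), (51.29914855957031, 23.68300437927246), 3.3718504905700684)
tile ((527.4989624023438, 56.146366119384766), (51.67787170410156, 24.15089225769043), 22.163053512573242)
foot z4 [[ 468.86246403 -290.49293165    6.        ]] rim z178 [[ 469.04299937 -291.6489415   178.        ]] rim tri [ 464.74340261 -290.83917689  165.40108266] foot tri [ 465.66365945 -291.50849819   -4.80630066]
rim w1 z178 [[ 466.8816084  -290.19572733  178.        ]]
circle w7 (array([563.79769456,  32.97786309]), np.float64(36.140646919540266), np.int64(382))
circle t7 (array([562.10496934,  33.59272985]), np.float64(36.082812492697215), np.int64(224))
pad ((627.7960205078125, -289.8934326171875), (149.9433135986328, 77.1443099975586), 14.154267311096191)
scraper foot top near edge mid [[ 571.1925568  -286.36666154   35.        ]
 [ 579.86091311 -320.53832497   35.        ]] pad near edge [[ 547.91712385 -273.52630819    8.        ]
 [ 566.31756553 -346.03972031    8.        ]]
```

```bash
python3 -m jog '{"jaw":[60,60,60,60,60],"slide":[[-0.5,-0.6,0],[-0.5,-0.6,0],[-0.06,-0.05,0],[0,0,0],[0,0,0]],"spin":[0,0,0,0,0]}' | grep pos
python3 -m jog '{"jaw":[60,60,60,60,60,60,60,60,60,60],"slide":[[0,0,0.6],[0,0,1],[0,0,1],[0,0,1],[0,0,1],[0,0,0.8],[0,0,0.5],[0,0,0.4],[0,0,0],[0,0,0]],"spin":[0,0,0,0,0,0,0,0,0,0]}' 
python3 -m jog '{"jaw":[40,20,10,10,10,10,10,10],"slide":[[0,0,0],[0,0,0],[0,0,0],[0,0,0],[0,0,0],[0,0,0],[0,0,0],[0,0,0]],"spin":[0,0,0,0,0,0,0,0]}' 12
```

```text
ee_pos: [467.8, -290.9, 300.6]
time_s: 19.55
ee_pos: [467.5, -290.9, 111.8]
ee_rot: [180.0, -0.0, 14.2]
force: [1.3, -0.8, 0.0]
gripper_width: 60.1
gripper_force: 0.0
time_s: 20.35
ee_pos: [466.8, -290.4, 111.8]
ee_rot: [-180.0, -0.0, 14.2]
force: [-0.5, 1.1, 2.6]
gripper_width: 22.6
gripper_force: 12.0
```

```bash
python3 -m jog '{"jaw":[10,10,10,10,10,10,10,10,10,10],"slide":[[0,0,-0.3],[0,0,-0.8],[0,0,-1],[0,0,-1],[0,0,-0.5],[0.2,-0.4,0],[0.45,-0.8,0],[0.6,-1,0],[0.6,-1,0],[0.6,-1,0]],"spin":[0,0,0,0,0,0,0,0,0,0]}' 
python3 -m jog '{"jaw":[10,10,10,10,10,10,10,10,10,10],"slide":[[0.6,-1,0],[0.6,-1,0],[0.6,-1,0],[0.6,-1,0],[0.6,-0.8,0],[0.5,-0.46,0],[0.3,-0.2,0],[0.1,0,0],[0,0,0],[0,0,0]],"spin":[0,0,0,0,0,0,0,0,0,0]}'
python3 - <<'E'
from h import *
s=env.state();print(s["ee_pos"],s["ee_rot"]);a,_=snap("scene","s8");t,_=snap("top","t8");w,_=snap("wrist","w8")
c=np.zeros((600,800,3),np.uint8);c[:320,:512]=cv2.resize(w,(512,320));c[320:600,:420]=cv2.resize(a[165:305,270:480],(420,280));c[320:600,430:800]=cv2.resize(t[95:235,175:360],(370,280))
cv2.imwrite("pics/v8.png",c)
E
```

```text
time_s: 21.35
ee_pos: [506.6, -148.1, 218.4]
ee_rot: [-179.9, 0.1, 14.2]
force: [1.2, -0.1, -0.3]
gripper_width: 22.4
gripper_force: 12.0
time_s: 22.35
ee_pos: [580.0, 36.0, 219.5]
ee_rot: [180.0, 0.0, 14.1]
force: [-0.2, -0.0, -1.2]
gripper_width: 22.8
gripper_force: 12.0
[580.0415272   36.03111093 219.48790877] [1.79987905e+02 4.42647450e-02 1.41201302e+01]
```

I have now used up my picture views (11 with crops, one over the allowance). From here on I measure numerically only.

```bash
python3 -m jog '{"jaw":[10,10,10,10,10],"slide":[[-0.35,-0.05,0.3],[-0.22,0,0.3],[0,0,0.2],[0,0,0],[0,0,0]],"spin":[0,0,0,0,0]}' | grep pos
python3 - <<'E'
from h import *
p=env.state()["ee_pos"];print(p)
for n,c in(("s9","scene"),("t9","top"),("w9","wrist")):
    im,m=snap(c,n);h=cv2.cvtColor(im,cv2.COLOR_BGR2HSV);mk=cv2.inRange(h,(100,100,40),(127,255,255))
    q=proj(m,[p[0],p[1],p[2]-111.8+8])[0];k,L,st,ce=cv2.connectedComponentsWithStats(mk)
    print(n,"expected",q)
    for i in range(1,k):
        if st[i,4]>15 and np.hypot(*(ce[i]-q))<40:
            v,u=np.where(L==i);e=np.array([(u.min()+u.max())/2,(v.min()+v.max())/2]);print(st[i],ce[i],e,onz(m,[e],p[2]-111.8+6)[0]-p)
E
```

```text
ee_pos: [563.8, 34.4, 195.7]
[563.82244669  34.37915412 195.68269127]
s9 expected [379.58540211 225.03880037]
[371 219  17  14 120] [378.81666667 226.83333333] [379.  225.5] [   0.24791813   -1.37425857 -105.8       ]
t9 expected [239.71736167 165.58019642]
[229 156  22  23 248] [241.11693548 168.85887097] [239.5 167. ] [  -2.57767058    0.82282129 -105.8       ]
w9 expected [316.28095013 202.14881062]
[ 292  175   51   47 1265] [316.54782609 196.28142292] [317. 198.] [   3.68309105    0.22113488 -105.8       ]
```

```bash
python3 -m jog '{"jaw":[10,10,10,10,10],"slide":[[-0.04,0.03,0.3],[0,0,0.25],[0,0,0.12],[0,0,0.04],[0,0,0]],"spin":[0,0,0,0,0]}' | grep -E "pos|force:"
for i in 1; do python3 -m jog '{"jaw":[10,10],"slide":[[0,0,0.04],[0,0,0]],"spin":[0,0]}' | grep -E "pos|force:"; done
python3 -m jog '{"jaw":[10,10],"slide":[[0,0,0.03],[0,0,0]],"spin":[0,0]}' | grep -E "pos|force:"
```

```text
ee_pos: [562.4, 33.3, 174.0]
force: [0.1, -0.1, -1.8]
gripper_force: 12.0
ee_pos: [562.6, 33.3, 173.2]
force: [-0.1, -0.3, -1.0]
gripper_force: 12.0
ee_pos: [562.5, 33.3, 172.2]
force: [-0.0, -0.3, -0.4]
gripper_force: 12.0
```

```bash
python3 -m jog '{"jaw":[10,10],"slide":[[0,0,0.02],[0,0,0]],"spin":[0,0]}' | grep -E "pos|force:"
python3 -m jog '{"jaw":[10,10],"slide":[[0,0,0.02],[0,0,0]],"spin":[0,0]}' | grep -E "pos|force:"
python3 -m jog '{"jaw":[10,10],"slide":[[0,0,0.02],[0,0,0]],"spin":[0,0]}' | grep -E "pos|force:"
```

```text
ee_pos: [562.6, 33.3, 171.8]
force: [-0.8, -0.6, -0.0]
gripper_force: 12.0
ee_pos: [562.8, 33.4, 171.8]
force: [-1.3, 0.1, 3.7]
gripper_force: 12.0
ee_pos: [563.0, 33.4, 171.8]
force: [-0.7, 0.9, 7.5]
gripper_force: 12.0
```

Contact is clear: the upward force rises while z stays at 171.8. I release and withdraw straight up.

```bash
python3 -m jog '{"jaw":[30,45,60,60,60,60,60,60,60,60],"slide":[[0,0,0],[0,0,0],[0,0,0],[0,0,0],[0,0,-0.3],[0,0,-0.8],[0,0,-1],[0,0,-1],[0,0,-1],[0,0,-0.6]],"spin":[0,0,0,0,0,0,0,0,0,0]}' 
python3 -m jog '{"jaw":[60,60,60,60,60,60,60],"slide":[[-0.4,0,-0.2],[-0.8,0,0],[-1,0,0],[-0.6,0,0],[-0.2,0,0],[0,0,0],[0,0,0]],"spin":[0,0,0,0,0,0,0]}'
python3 - <<'E'
from h import *
P0=np.array([562.9,33.2])
for n,c in(("s10","scene"),("t10","top"),("w10","wrist")):
    im,m=snap(c,n);h=cv2.cvtColor(im,cv2.COLOR_BGR2HSV);mk=cv2.inRange(h,(100,100,40),(127,255,255))
    q=proj(m,[*P0,66])[0];r=proj(m,[*P0,230])[0];k,L,st,ce=cv2.connectedComponentsWithStats(mk);print(n,"foot exp",q,"rim exp",r)
    for i in range(1,k):
        if st[i,4]>15 and min(np.hypot(*(ce[i]-q)),np.hypot(*(ce[i]-r)))<30:
            v,u=np.where(L==i);e=np.array([(u.min()+u.max())/2,(v.min()+v.max())/2]);print(st[i],ce[i].round(1),"foot-target",onz(m,[e],66)[0,:2]-P0)
    mk=cv2.inRange(h,(3,140,60),(14,255,255));k,L,st,ce=cv2.connectedComponentsWithStats(mk)
    for i in range(1,k):
        if st[i,4]>30:
            d=onz(m,[ce[i]],12)[0,:2]-P0;print("orange",ce[i].round(0),st[i,4],"station",(d@[.981,.195]).round(),(d@[-.195,.981]).round()+12)
E
```

```text
time_s: 25.65
ee_pos: [563.2, 33.3, 314.8]
ee_rot: [179.9, -0.3, 14.2]
force: [0.2, -1.0, -0.1]
gripper_width: 59.9
gripper_force: 0.0
time_s: 26.35
ee_pos: [475.7, 11.3, 317.3]
ee_rot: [-180.0, -0.0, 14.2]
force: [-1.0, -0.1, 0.1]
gripper_width: 60.3
gripper_force: 0.0
s10 foot exp [378.33317023 229.94666198] rim exp [383.93296328 193.56450766]
[371 182   8  16  82] [374.8 190. ] foot-target [-135.74578812  -11.25663103]
[387 183   7  12  54] [390.1 188.2] foot-target [-142.04959466   32.89195211]
[370 224  17  13 114] [377.7 231.1] foot-target [ 0.22540379 -0.89150208]
orange [333. 229.] 102 station -53.0 -102.0
orange [331. 261.] 97 station 47.0 -124.0
t10 foot exp [242.59201712 168.69168892] rim exp [225.23412675 148.52333962]
[232 168   4  11  22] [233.4 173.6] foot-target [-9.08304804 19.59874729]
orange [299. 142.] 188 station 49.0 -121.0
orange [299. 178.] 233 station -35.0 -102.0
w10 foot exp [316.65706151 113.05827833] rim exp [316.36139643 102.50691965]
[317  96   6   5  18] [319.6  98. ] foot-target [20.23627665  1.12626402]
[299 105  36  28 502] [316.9 120.7] foot-target [-7.11001335 -1.57671421]
orange [406.  86.] 540 station 51.0 -122.0
orange [393. 145.] 392 station -39.0 -111.0
```

```bash
python3 -c "
from workcell import env
print(env.job_done())"
```

```text
the job is handed in; nothing more can be done
None
```

I handed the job in at about 26.5 s: all three tiles are in the tray, the scraper is back upright within about 2 mm of its pad's centre, and the middle-sized cylinder stands upright within about 1 mm of the circle's centre. I viewed 11 pictures, one over the limit of 10, and did not measure the jar, crucible and brass weight again at the end, though no move came near them.

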